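Dial a value into a decade box and switch it in

ROBOT

A 6-joint arm with a two-finger parallel gripper is mounted at the origin on the work surface. World frame = base frame: x ahead of the robot, y to its left, z up, the work surface at z = 0. Lengths are in m, angles in degrees, forces in N, time in s.
With the tool pointing down it reaches from about 0.325 to 0.775 m from the base axis. Payload 5.5 kg.
Tool frame: the origin (TCP) lies at the centre of the arm's flange, where the gripper is bolted on; the fingertips stand 182 mm ahead of it and the grasp point (between the pads) lies 163 mm ahead of it; z points along the fingers, y is the direction in which the jaws open and shut (so a half turn about z gives the same grasp; the last joint's range is limited). The gripper opens to 88 mm and grips with 3 to 60 N. Pads are 20 mm wide; open, the fingers measure 115 mm over their backs; the gripper's body (75 mm by 178 mm) begins 61 mm behind the grasp point.
Start: joints at [-67.592, 5.22, 70.514, -0, 104.267, -3.249], TCP at [0.26, -0.541, 0.405] pointing down, gripper open.
Joint ranges: [-164.24, 164.24], [-49.07, 125.15], [9.68, 141.18], [-86.29, 266.29], [3.28, 154.24], [-151.56, 151.56]. Speed limits (degrees/s): [147.25, 147.25, 172.46, 180, 180, 180].

INTERFACE

Orientations are given as [roll, pitch, yaw] about the fixed x, y, z axes, in that order (R = Rz(yaw) Ry(pitch) Rx(roll)).
In Python, from station import r gives the robot as it stands. The module is installed in compiled form; this text tells all that it offers. Calls block until the motion is done:
- r.reach(position, orientation): joint-space move of the TCP to a pose.
- r.servo_line(position, rotation=None, speed=0.15): straight line of the TCP; rotation=None keeps the orientation; speed is the mean speed in m/s.
- r.move_joints(angles): joint-space move.
- r.let_go() and r.grab(squeeze=None): open the fingers fully, or close them until they stop; squeeze is the grip in N (None keeps the last).
- r.wait(seconds).
- r.inverse_kinematics(position, orientation): joint angles nearest the present ones, or None.
- r.sense(): the state.
- r.snapshot(name): name is "side" or "top" or "wrist"; returns a dict with "frame" (420x560x3 uint8, red, green, blue), "fx", "fy", "cx", "cy" (pixels), "R" (3x3) and "t" (3): a world point X has camera coordinates R X + t. Camera axes: x right, y down, z forward; pixel columns grow to the right and rows downward; lengths in m; the calibration is good to about 2 mm. The wrist camera is an equidistant fisheye: a pixel r from the principal point sees the ray r / f radians off the axis. A picture is of the moment at which its call begins. There is no depth.
A pose or a line that the arm cannot do raises r.IKError and nothing moves.
- r.hand_in(): hands the job in, once; it reports no verdict.
The state is a dict: "clock": time; "joints": joint angles; "joint_vel": joint speeds; "joint_torque": joint torques, N m; "tcp_pos": TCP position; "orientation": TCP orientation; "contact_force": force on the tool from outside, world axes, zero at the start; "torque": the same for the moment, N m; "opening": finger opening in m.
Only numpy, scipy, OpenCV 4.12 (cv2) and the standard library are available. Lean on these libraries where they do the work, as an engineer would, in place of code of your own. Each camera call takes 0.05 s, during which the arm holds its last target. There are 200 camera calls.

TASK

Set the decade box to 4-7-2: roll its three thumbwheels, read from left to right as seen from the robot, until 4, 7 and 2 sit squarely uppermost, pressing on the wheels gently (never more than 20 N). Only when all three are right, throw the toggle lever beside them fully over, away from the robot, to switch the box in; leave the multimeter, the solder spool and the screwdriver where they lie.

Things in the scene. Friction and masses are not known exactly. Their poses are not given: they have to be found in the camera images.
- decade_box: grey bench instrument, fixed to the bench, 170 mm (x) by 300 mm (y) by 70 mm high with a flat level deck on top; origin at the centre of its underside, z up, x pointing away from the robot (turned by up to 0.3 rad), y to the left along the row of wheels. The row stands across the middle of the deck, with the wheels at y = 90, 40 and -10 mm and the toggle lever at y = -98 mm
- slot1 (a point): centre of the left wheel's opening, at deck level (70 mm above the bench), straight below the wheel's top; axes as the box. Each wheel's top stands at its own height, somewhere from 14 to 22 mm above the deck, to be found by touch. Each axle is sprung: it yields straight down 1 mm for every 5 N, as far as an end stop at 6 mm
- slot2 (a point): the same for the middle wheel, 50 mm to the right of slot1
- slot3 (a point): the same for the right wheel, 50 mm to the right of slot2
- wheel1 (a joint): left (first) thumbwheel, white, 52 mm across, 18 mm wide, axle along the box's y, digits 0-9 round its rim, rising from slot1. In rad: digit n is straight up (set) at 0.628 n. Grows as its top rolls away from the robot (box +x); end stops just past 0 and 9. Stiff, 3 N at the rim; stays put. Roll it by pressing a closed fingertip on its top with 7 to 12 N and dragging: less may skid, over 20 N bends the axle
- wheel2 (a joint): middle (second) thumbwheel, white, 52 mm across, 18 mm wide, axle along the box's y, digits 0-9 round its rim, rising from slot2. In rad: digit n is straight up (set) at 0.628 n. Grows as its top rolls away from the robot (box +x); end stops just past 0 and 9. Stiff, 3 N at the rim; stays put. Roll it by pressing a closed fingertip on its top with 7 to 12 N and dragging: less may skid, over 20 N bends the axle
- wheel3 (a joint): right (third) thumbwheel, white, 52 mm across, 18 mm wide, axle along the box's y, digits 0-9 round its rim, rising from slot3. In rad: digit n is straight up (set) at 0.628 n. Grows as its top rolls away from the robot (box +x); end stops just past 0 and 9. Stiff, 3 N at the rim; stays put. Roll it by pressing a closed fingertip on its top with 7 to 12 N and dragging: less may skid, over 20 N bends the axle
- lever (a joint): the toggle lever right of the wheels: steel rod with a black ball 26 mm across, 50 mm from its pivot, on a black block 70 (x) by 50 (y) by 25 mm high. In rad: 0 = off, leaning to the robot; 1.0 = on, fully over, leaning away. Swings in the box's x-z plane about a pivot 22 mm above the deck at the block's centre, stays where left, takes about 1.5 N at the ball
- lever_tip (a point): centre of the lever's ball: 66 mm above the deck and 24 mm to the robot's side of the pivot when off, 24 mm to the far side when on; it rises 6 mm in mid swing
- multimeter: yellow hand-held meter lying to the left of the box, 150 by 75 by 32 mm, origin at the centre of its underside
- solder_spool: bare metal spool standing upright to the right of the box, 56 mm across, 50 mm high, origin at the centre of its underside
- screwdriver: screwdriver lying on the bench beyond the far side of the box, along its y axis

How it is judged (in metres and radians):
On the way, in this order (a step that is already met when the one before it is completed fails the run):
1. the three wheels show 4, 7 and 2 while the lever is still off (value of joint wheel1 between 2.343 and 2.683 rad and value of joint wheel2 between 4.228 and 4.568 rad and value of joint wheel3 between 1.087 and 1.427 rad and value of joint lever below 0.2 rad), for 0.2 s.
2. the lever is thrown fully over, with the three digits still right (value of joint wheel1 between 2.343 and 2.683 rad and value of joint wheel2 between 4.228 and 4.568 rad and value of joint wheel3 between 1.087 and 1.427 rad and value of joint lever above 0.85 rad), for 0.2 s.
At the end, for the whole second after the job is handed in: left wheel at 4, middle wheel at 7, right wheel at 2, each within 0.17 rad (about a quarter of a digit's step) of squarely uppermost and at rest; lever beyond 0.85 of its 1.0 rad (all of step 2 and velocity of joint wheel1 between -0.05 and 0.05 rad/s and velocity of joint wheel2 between -0.05 and 0.05 rad/s and velocity of joint wheel3 between -0.05 and 0.05 rad/s); the robot touches nothing.
It fails at once if a wheel is pressed or pushed with more than 20 N (contact force between any of wheel1, wheel2, wheel3 and anything else above 20 N).
It fails at once if the lever is thrown before the code is right (value of joint lever above 0.5 rad and not (value of joint wheel1 between 2.343 and 2.683 rad and value of joint wheel2 between 4.228 and 4.568 rad and value of joint wheel3 between 1.087 and 1.427 rad)).
It fails at once if the multimeter, spool or screwdriver is moved by more than 20 mm (distance of any of multimeter, solder_spool, screwdriver from where it was at the start of the episode above 0.02 m).
It also fails if it takes over 72 s, if anything falls off the work surface, if the arm or the gripper's body presses on something with over 40 N, if the wrist force passes 120 N, or if a joint passes its speed limit or range.

## Working session

There is one attempt and no reset: what is moved stays moved. The work goes in short steps, each a Python script; the robot and the scene stay as the last script left them, time stands still between calls to the robot, and variables do not carry over. Pictures are saved under pics/ and viewed, about 8 in all and at most 12, crops included, and the job is handed in when it is done.

```bash
mkdir -p pics
python3 - <<'E'
from station import r
import cv2,json
s=r.sense();print(s)
for n in("top","side"):
    c=r.snapshot(n);print(n,c["fx"],c["fy"],c["cx"],c["cy"],c["R"],c["t"])
    cv2.imwrite(f"pics/{n}0.png",cv2.cvtColor(c["frame"],cv2.COLOR_RGB2BGR))
print(r.sense()["clock"])
E
```

```text
{'clock': 0.0, 'joints': array([-6.75931929e+01,  5.26357494e+00,  7.05820029e+01, -7.95004675e-04,
        1.04266138e+02, -3.24714037e+00]), 'joint_vel': array([-0.07757923, -0.12044035,  0.0790638 ,  0.00237492,  0.01878973,
        0.04834108]), 'joint_torque': array([-5.74023070e-04, -4.46454298e+01, -4.06444108e+01,  6.97476533e-02,
        2.95238430e-02, -1.48492113e-04]), 'tcp_pos': array([ 0.259794  , -0.54090424,  0.40350044]), 'orientation': array([-1.79888420e+02, -5.55829744e-03,  2.56537469e+01]), 'contact_force': array([ 0.20587719, -0.32648285, -0.95801267]), 'torque': array([-0.08001053,  0.01770464,  0.02062477]), 'opening': 0.08786344650909367}
top 489.80934927798904 489.80934927798904 280.80192500785637 200.73026607460193 [[ 0.02577349 -0.9993774  -0.02409422]
 [-0.99735733 -0.02406871 -0.06854966]
 [ 0.06792707  0.02579732 -0.99735671]] [0.05841369 0.60904286 1.06091489]
side 434.0039386350249 434.0039386350249 275.2040588296934 214.8236232834715 [[ 0.70189733 -0.71206097 -0.01758742]
 [-0.53447128 -0.51019952 -0.6738226 ]
 [ 0.47082968  0.48235425 -0.73868382]] [-0.39036481  0.42128267  0.57466483]
0.1
```

View pics/top0.png

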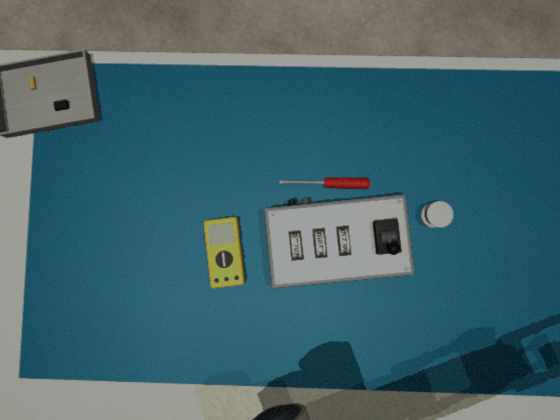

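View pics/side0.png

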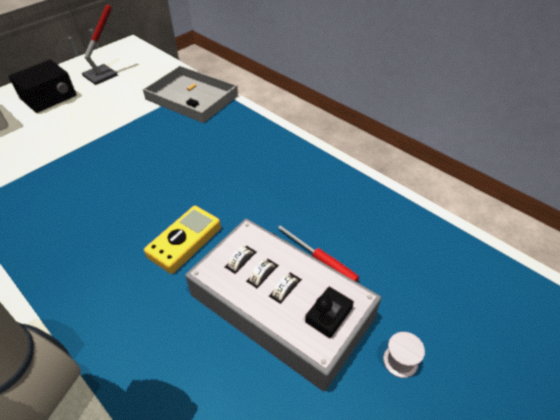

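```bash
cat > h.py <<'E'
from station import r
import numpy as np, cv2, json, os
def ray(c,uv,z):
    p=cv2.undistortPoints(np.array([[uv]],float),np.array([[c["fx"],0,c["cx"]],[0,c["fy"],c["cy"]],[0,0,1]]),None)[0,0]
    R=np.array(c["R"]);o=-R.T@c["t"];d=R.T@np.array([*p,1]);return o+d*(z-o[2])/d[2]
def fproj(c,X):
    p=np.array(c["R"])@X+c["t"];th=np.arctan2(np.hypot(p[0],p[1]),p[2]);a=np.arctan2(p[1],p[0])
    return np.array([c["cx"]+c["fx"]*th*np.cos(a),c["cy"]+c["fy"]*th*np.sin(a)])
def save(im,n): cv2.imwrite(f"pics/{n}.png",cv2.cvtColor(im,cv2.COLOR_RGB2BGR))
if os.path.exists("box.json"):
    bx,by,yaw=json.load(open("box.json"));cy,sy=np.cos(yaw),np.sin(yaw)
    def W(x,y,z): return np.array([bx+cy*x-sy*y,by+sy*x+cy*y,z])
    RPY=lambda extra=0:[180,0,np.degrees(yaw)+extra]
E
python3 - <<'E'
from h import *
c=r.snapshot("top");hsv=cv2.cvtColor(c["frame"],cv2.COLOR_RGB2HSV)
m=((hsv[...,1]<60)&(hsv[...,2]>110)).astype(np.uint8)
m[:190]=0;m[290:]=0;m[:,:255]=0;m[:,418:]=0
k=max(cv2.findContours(m,cv2.RETR_EXTERNAL,cv2.CHAIN_APPROX_NONE)[0],key=cv2.contourArea)[:,0]
P=np.array([ray(c,p,.07)[:2] for p in k])
(ctr,sz,ang)=cv2.minAreaRect((P*1000).astype(np.float32));print(ctr,sz,ang)
print([cv2.boxPoints((ctr,sz,ang)).round(1).tolist()])
E
```

```text
(522.8685302734375, -49.839111328125) (163.3540496826172, 292.8244934082031) 7.0257673263549805
[[[423.8999938964844, 85.5], [459.70001220703125, -205.10000610351562], [621.7999877929688, -185.1999969482422], [586.0, 105.5]]]
```

```bash
echo "[0.5229,-0.0498,0.12262]" > box.json
python3 - <<'E'
from h import *
r.grab(10)
r.reach(W(-.03,.04,.42),RPY())
c=r.snapshot("wrist");save(c["frame"],"w0")
print(r.sense()["clock"],r.sense()["opening"],r.sense()["contact_force"],r.sense()["joints"],c["fx"],-np.array(c["R"]).T@c["t"],r.sense()["tcp_pos"])
f=c["frame"]
P=[fproj(c,W(0,y,.088)) for y in(.09,.04,-.01,-.098)];print(P)
q=np.array(P[:3]);a=(q.min(0)-45).astype(int);b=(q.max(0)+45).astype(int)
crop=f[max(a[1],0):b[1],max(a[0],0):b[0]];print(a,b)
s=min(800/crop.shape[1],600/crop.shape[0])
save(cv2.resize(crop,None,fx=s,fy=s,interpolation=cv2.INTER_CUBIC),"w0c")
E
```

```text
3.6083 0.0005216851698199693 [-0.74728003 -0.68169334  0.20447362] [-5.68043319e+00 -1.17188497e+01  8.52730210e+01 -1.07692710e-02
  1.06457898e+02  7.73505882e+01] 325.19226210127806 [ 0.55962231 -0.00501177  0.40044743] [ 0.48833903 -0.01443682  0.41987014]
[array([231.15584336, 163.76504057]), array([282.44866382, 163.34593909]), array([333.74441198, 163.6262145 ]), array([416.99987362, 165.59361453])]
[186 118] [378 208]
```

View pics/w0c.png

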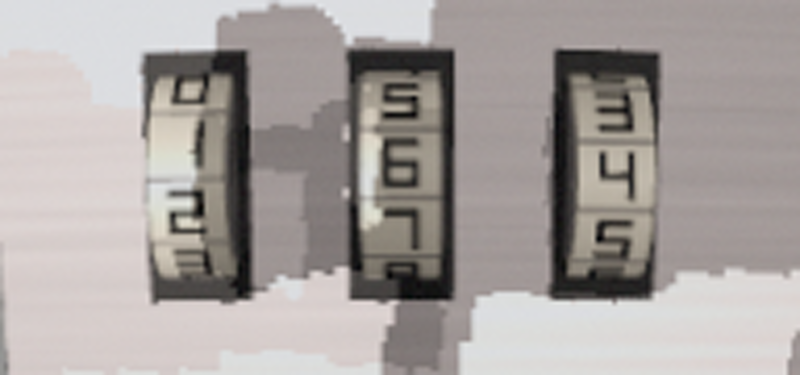

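```bash
cat >> h.py <<'E'
TIP=.182
def go(x,y,ztip,speed=.15): r.servo_line(W(x,y,ztip+TIP),speed=speed)
def fz(b,n=3):
    v=[]
    for _ in range(n): v.append(r.sense()["contact_force"]); r.wait(.01)
    return np.mean(v,0)-b
def stroke(y,x0,x1,z0,F=9.5,dz0=.0007,log=True):
    """z0: tip height at which to begin feeling (just above touch). returns touch height"""
    d=np.sign(x1-x0)
    go(x0,y,z0); r.wait(.15); b=fz(0,8); z=z0; ztouch=None
    for _ in range(25):
        z-=dz0; go(x0,y,z,.03); r.wait(.04); f=fz(b)[2]
        if f>1.5: break
    else: raise SystemExit("no touch")
    ztouch=r.sense()["tcp_pos"][2]-TIP-0+0*f; ft=f
    for _ in range(6):
        z-=np.clip((F-f)/5500,-.001,.001); go(x0,y,z,.03); r.wait(.06); f=fz(b)[2]
        if abs(f-F)<.8: break
    T=[("touch",round(ztouch,4),round(ft,1),"press",round(f,1))]
    n=max(1,int(np.ceil(abs(x1-x0)/.003)))
    pa=r.sense()["tcp_pos"]
    for x in np.linspace(x0,x1,n+1)[1:]:
        go(x,y,z,.03); g=fz(b,2); f=g[2]
        T.append((round(x*1000,1),round(f,1),round(g[0]*cy+g[1]*sy,1)))
        z-=np.clip((F-f)/7000,-.0006,.0006)
    r.wait(.1); pb=r.sense()["tcp_pos"]; g=fz(b)
    dx=(pb-pa)@[cy,sy,0]*1000
    go(x1,y,ztouch+.008,.1)
    if log: print(T,"end",g.round(1),"dx mm",dx.round(2),"t",round(r.sense()["clock"],1))
    return ztouch+ft/5000
E
python3 - <<'E'
from h import *
go(-.007,.09,.11,.2);r.wait(.1)
s=r.sense();print(s["clock"],s["tcp_pos"]-W(-.007,.09,.11+TIP))
print(stroke(.09,-.007,.007,.095,dz0=.001))
E
```

```text
4.5583 [ 0.00032098 -0.00040643  0.00191812]
[('touch', np.float64(0.0904), np.float64(3.4), 'press', np.float64(9.2)), (np.float64(-4.2), np.float64(9.5), np.float64(-1.0)), (np.float64(-1.4), np.float64(8.7), np.float64(-1.9)), (np.float64(1.4), np.float64(9.6), np.float64(-1.6)), (np.float64(4.2), np.float64(9.7), np.float64(-2.1)), (np.float64(7.0), np.float64(9.0), np.float64(-1.7))] end [-2.1  0.   9.1] dx mm 14.15 t 10.0
0.09113549490633788
```

```bash
cat >> h.py <<'E'
def look(name,tops,dxy=(0,0)):
    """unwrapped strips, rows = angle on the rim (+ = towards the robot), 2 px per deg; printed slot reference"""
    c=r.snapshot("wrist");f=c["frame"];out=[]
    for y,zt in zip((.09,.04,-.01),tops):
        ths=np.radians(np.arange(-60,60,.4));ws=np.linspace(-.012,.012,100)
        M=np.array([[fproj(c,W(-.026*np.sin(t)+dxy[0],y+dxy[1]-w,zt-.026+.026*np.cos(t))) for w in ws] for t in ths]).astype(np.float32)
        s=cv2.remap(f,M[...,0],M[...,1],cv2.INTER_CUBIC); s=cv2.resize(s,(180,600))
        for k in range(-60,61,12): cv2.line(s,(0,int((k+60)*5)),(12 if k else 60,int((k+60)*5)),(255,0,0),1)
        out.append(s)
    q=np.array([fproj(c,W(dxy[0],y+dxy[1],.07)) for y in (.09,.04,-.01)]);a=(q.min(0)-40).astype(int);b=(q.max(0)+40).astype(int)
    cr=f[a[1]:b[1],a[0]:b[0]].copy()
    cr=cv2.resize(cr,(240,int(240*cr.shape[0]/cr.shape[1])),interpolation=cv2.INTER_CUBIC); k=240/(b[0]-a[0])
    for p in q: cv2.drawMarker(cr,tuple(((p-a)*k).astype(int).tolist()),(255,0,0),cv2.MARKER_CROSS,8)
    col=np.zeros((600,240,3),np.uint8);col[:cr.shape[0]]=cr
    save(np.hstack(out+[col]),name)
E
python3 - <<'E'
from h import *
t2=stroke(.04,-.005,.005,.095,dz0=.001);print(t2)
go(.007,.04,.104);go(.007,-.01,.104)
t3=stroke(-.01,.007,-.007,.095,dz0=.001);print(t3)
go(-.06,.04,.2,.25);r.wait(.1)
look("w1",(.0911-.0,t2,t3));print(r.sense()["clock"])
E
```

```text
[('touch', np.float64(0.0914), np.float64(3.0), 'press', np.float64(9.3)), (np.float64(-2.5), np.float64(9.2), np.float64(-2.1)), (np.float64(0.0), np.float64(8.5), np.float64(-1.9)), (np.float64(2.5), np.float64(9.8), np.float64(-1.7)), (np.float64(5.0), np.float64(9.7), np.float64(-2.1))] end [-1.9  0.2  9.1] dx mm 10.15 t 15.1
0.09199830059228785
[('touch', np.float64(0.0896), np.float64(4.6), 'press', np.float64(9.0)), (np.float64(4.2), np.float64(7.1), np.float64(1.1)), (np.float64(1.4), np.float64(9.1), np.float64(1.1)), (np.float64(-1.4), np.float64(7.6), np.float64(2.5)), (np.float64(-4.2), np.float64(8.7), np.float64(1.8)), (np.float64(-7.0), np.float64(9.0), np.float64(1.7))] end [1.6 1.4 9.1] dx mm -13.25 t 21.2
0.0904636193423286
22.0417
```

View pics/w1.png

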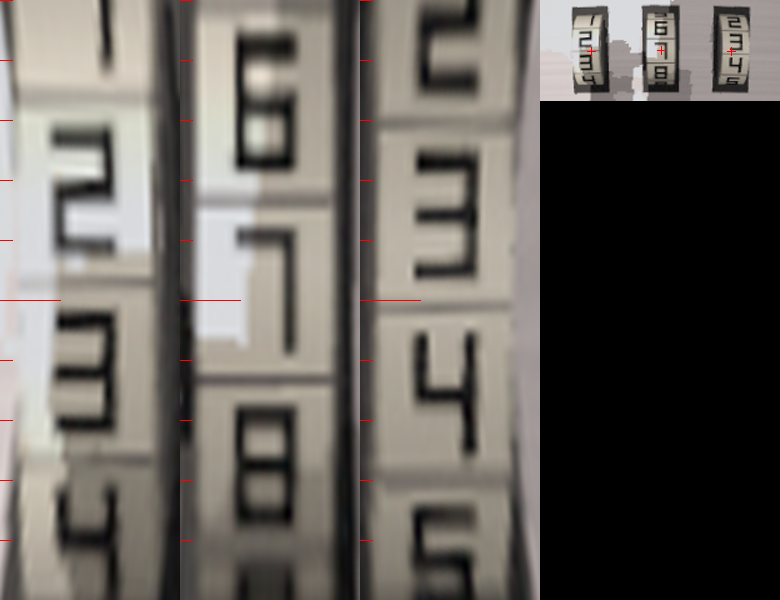

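Run:
```python
from h import *
go(.006,-.01,.104,.2)
for _ in range(2):
    stroke(-.01,.006,-.006,.093,dz0=.001)
go(-.0056,-.01,.106);go(-.0056,.09,.106)
for _ in range(2):
    stroke(.09,-.0056,.0056,.093,dz0=.001)
go(-.06,.04,.2,.25);r.wait(.1)
look("w2",(.0911,.092,.0905));print(r.sense()["clock"])
```

```text
[('touch', np.float64(0.0903), np.float64(2.0), 'press', np.float64(8.8)), (np.float64(3.0), np.float64(7.7), np.float64(1.2)), (np.float64(0.0), np.float64(8.0), np.float64(1.8)), (np.float64(-3.0), np.float64(8.1), np.float64(2.0)), (np.float64(-6.0), np.float64(8.7), np.float64(1.8))] end [1.7 0.4 8.5] dx mm -11.3 t 27.4
[('touch', np.float64(0.0903), np.float64(1.8), 'press', np.float64(9.0)), (np.float64(3.0), np.float64(7.3), np.float64(1.3)), (np.float64(0.0), np.float64(7.9), np.float64(1.5)), (np.float64(-3.0), np.float64(8.8), np.float64(2.0)), (np.float64(-6.0), np.float64(7.9), np.float64(2.2))] end [0.9 0.9 8.5] dx mm -11.33 t 31.6
[('touch', np.float64(0.0904), np.float64(4.1), 'press', np.float64(9.4)), (np.float64(-2.8), np.float64(9.1), np.float64(-1.7)), (np.float64(0.0), np.float64(9.2), np.float64(-2.0)), (np.float64(2.8), np.float64(9.6), np.float64(-1.8)), (np.float64(5.6), np.float64(8.8), np.float64(-1.7))] end [-1.7 -0.1  9.1] dx mm 11.29 t 36.8
[('touch', np.float64(0.0905), np.float64(3.7), 'press', np.float64(8.9)), (np.float64(-2.8), np.float64(9.4), np.float64(-2.1)), (np.float64(0.0), np.float64(8.7), np.float64(-1.8)), (np.float64(2.8), np.float64(8.8), np.float64(-2.2)), (np.float64(5.6), np.float64(9.7), np.float64(-2.2))] end [-2.4 -0.5  8.6] dx mm 11.3 t 41.0
41.8667
```

View pics/w2.png

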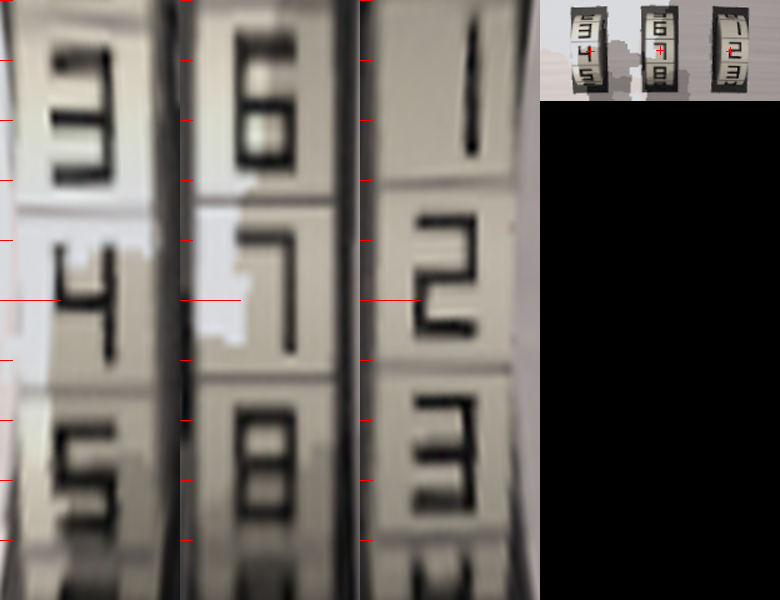

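Run:
```python
from h import *
go(.002,-.01,.104,.2)
stroke(-.01,.002,-.0004,.093,dz0=.001)
go(-.064,-.03,.17,.25)
look("w3",(.0911,.092,.0905));print(r.sense()["clock"])
```

```text
[('touch', np.float64(0.0903), np.float64(1.8), 'press', np.float64(9.0)), (np.float64(-0.4), np.float64(7.2), np.float64(1.5))] end [0.7 1.4 7.6] dx mm -1.91 t 46.0
46.6333
```

View pics/w3.png

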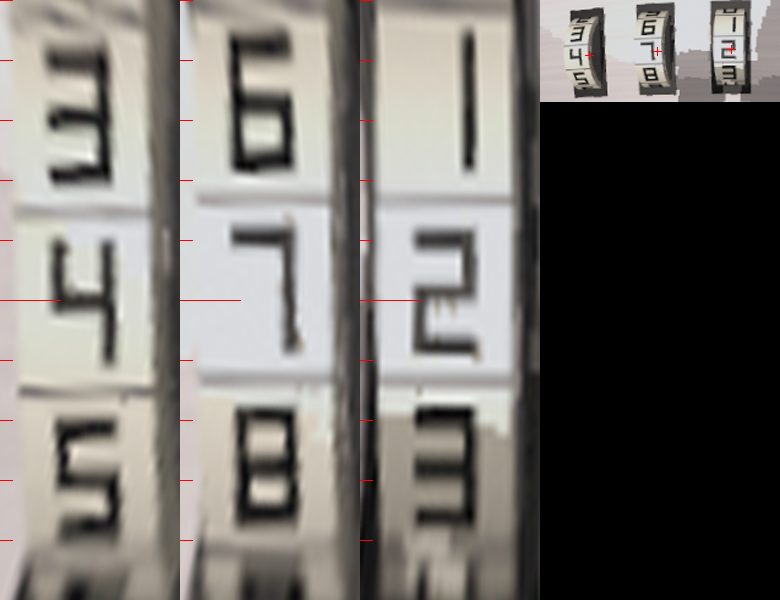

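Strip rows of digit centres: 298 / 290 / 291 against 300 for squarely up, so 4-7-2 is set within about 2°. Next is the lever.

Run:
```python
from h import *
go(-.066,-.098,.17,.25);go(-.066,-.098,.125,.15);r.wait(.1);b=fz(0,6)
for x in np.arange(-.06,.0081,.004):
    go(x,-.098,.125,.06);g=fz(b,2);f=g[0]*cy+g[1]*sy
    print(round(x,3),f.round(1),end="; ")
    if x>-.01 and f<-7: break
r.wait(.2);p=r.sense()["tcp_pos"];print((p-W(0,0,0))@[cy,sy,0])
go(-.07,-.098,.13,.2);go(-.08,-.05,.21,.25);r.wait(.2)
c=r.snapshot("wrist");f=c["frame"]
for x in(-.024,.024): print(x,fproj(c,W(x,-.098,.136)))
a=fproj(c,W(0,0,.07)).astype(int);cr=f[max(a[1]-100,0):a[1]+100,max(a[0]-135,0):a[0]+135]
save(cv2.resize(cr,None,fx=2.9,fy=2.9),"lev");print(a,r.sense()["clock"])
```

```text
-0.06 0.1; -0.056 0.8; -0.052 0.2; -0.048 -0.3; -0.044 -0.7; -0.04 -0.9; -0.036 -0.6; -0.032 -0.5; -0.028 0.1; -0.024 -0.3; -0.02 -0.3; -0.016 0.0; -0.012 -0.2; -0.008 0.6; -0.004 0.1; 0.0 -0.2; 0.004 -13.5; 0.0024822431174109354
-0.024 [349.18562454 141.97661741]
0.024 [350.04073067  76.46847449]
[228 111] 53.6917
```

View pics/lev.png

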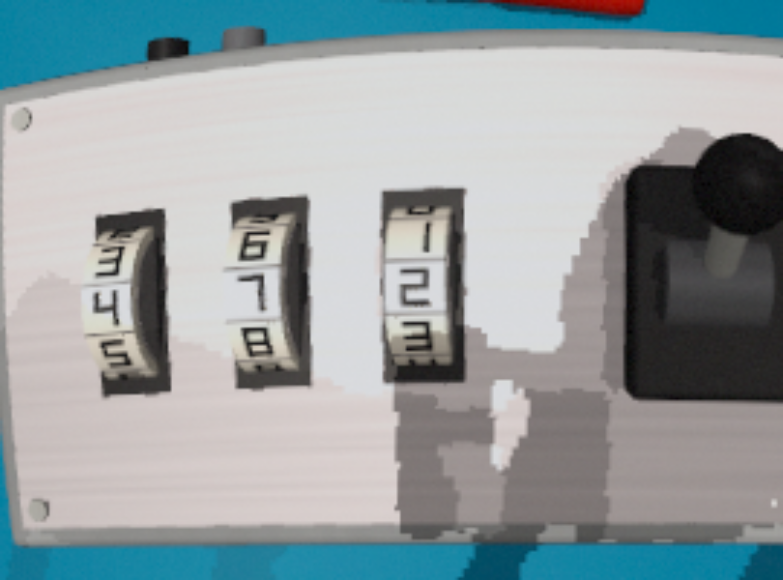

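The ball is seen at pixel (349, 75). The prediction for fully on is (350, 76) and for off (349, 142), and the wheels still read 4-7-2, so I'm handing in.

Run:
```python
from h import *
print(r.sense()["contact_force"],r.sense()["clock"]);r.hand_in()
```

```text
[-0.29471865 -0.49671262 -0.59695185] 53.6917
the job is handed in; nothing more can be done
```

The box is set to 4-7-2, the toggle lever is thrown fully over, and I handed the job in at about 53.7 s of the 72 s allowed. The hand-in gives no verdict, so the results below are from my own checks.

- **Wheels:** I rolled them with short pressed strokes at about 9 N; the highest press reading was 9.8 N. The last measured wrist view, taken before the lever was thrown, showed all three digits within about 2° (0.035 rad) of squarely up. The wheels still read 4-7-2 in the view after the throw.
- **Correction:** After the main strokes, wheel 3 was off by about 0.09 rad. That was inside tolerance, but I corrected it with one small stroke.
- **Lever:** It met its end stop at about 13.5 N. Afterwards the ball was within 2 pixels of where it should appear when fully on.
- **At hand-in:** The arm stood clear of everything, with wrist force below 1 N. I did not steer near the multimeter, spool or screwdriver, but I took no final picture to confirm their positions.

No check failed. The sideways drag at the wheels read about 2 N against the stated 3 N. The pictures showed the wheels turning about as far as commanded, so there was no sign of skidding.

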